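# Load and close a guarded specimen press

### The job

On the lab bench, use a closed gripper to push the specimen carrier along its channel, by its blue tail block, fully home against the stop in the white levelling press; then reach down through the window of the yellow guard and press the red lever pad all the way down, so that it stays down, and withdraw. Do not touch the yellow guard or its clear panels at any time, only push the carrier (never lift it), do not press the lever before the carrier is home, and leave the jar, dish and green mount beside the press where they are.

Things in the scene. Friction and masses are not known exactly. Their poses are not given: they have to be found in the camera images.
- press: White bench press, fixed, base 355 x 130 x 15 mm. Origin on the table directly below the ram; x axis along the channel, the way the carrier is pushed (away from the robot, turned up to 25 degrees), z up. Base spans x -200 to +155 mm. Channel floor 15 mm above the table, between rails 8 mm high, 47 mm apart, x -200 to +30 mm. The dark stop block's face is at x = +22 mm.
- guard: Yellow guard on the press, same origin and axes. Top frame 8 mm thick, upper face 130 mm above the table, x -58 to +150, y +-65 mm, with one window x -40 to +40, y +-45 mm (80 x 90 mm); behind it the top is closed by a clear panel. Clear side walls and yellow posts under it at y +-55 to +-65 mm; its front below the frame is open for the carrier. Not to be touched.
- window (a point): Centre of the guard window, at the height of the frame's upper face (130 mm above the table). Axes as the press.
- lever_pad (a point): Centre of the top face of the red lever pad, 36 x 44 mm (x, y), 10 mm thick, on the end of a steel lever below the window, nearly level. It sits under the window's centre: about 113 mm above the table with the lever fully up, 93 mm when fully down (17 to 37 mm below the frame's upper face).
- lever (a joint): Angle of the lever about its level pivot, 120 mm behind the pad: 0 fully up, 0.16 rad fully down against its stop; starts at 0 to 0.04. It is stiff, not sprung: the pad takes about 4 N to move and stays where it is left.
- carrier_push (a point): Centre of the flat rear face (towards the robot) of the carrier's blue tail block: the face to push on. It is 40 mm wide and reaches from the channel floor to 26 mm above it; this point is 16 mm above the channel floor (31 mm above the table). x axis forward. When the carrier is fully home this point is at x = -120 mm in the press frame; it starts 35 to 60 mm short of that.
- carrier_mid (a point): Middle of the loose carrier: an aluminium slab 142 x 44 x 12 mm, about 0.35 kg (varies), lying in the channel, 71 mm to either end; this point is 6 mm above the channel floor. The blue tail block (16 mm long) is at its rear end, a black round resin mount 26 mm across at its front end. It slides with light friction (up to about 6 N).
- oil_mid (a point): Middle of a small amber jar with a black cap, 36 mm across and 75 mm high, standing beside the press. Leave alone.
- dish: Shallow glass dish, 80 mm across, 18 mm high, lying beside the press; origin at the centre of its underside. Leave alone.
- mount_center (a point): Middle of a spare green resin mount, a cylinder 32 mm across and 22 mm high, beside the press. Leave alone.
Things that resemble listed ones, but are neither listed nor needed, are in the scene too. Of the things that look like the part that bears carrier_push, the smaller one is meant.

How it is judged:
By the outcome, as a careful person would: the job done as asked, in the order asked, and still so for the second after the job is handed in, with the robot touching nothing.
It also fails if it takes over 48 s, if anything falls off the work surface, if the arm or the gripper's body presses on something with over 40 N, if the wrist force passes 120 N, or if a joint passes its speed limit or range.

### The arm

A 6-joint arm with a two-finger parallel gripper is mounted at the origin on the work surface. World frame = base frame: x ahead of the robot, y to its left, z up, the work surface at z = 0. Lengths are in m, angles in degrees, forces in N, time in s.
With the tool pointing down it reaches from about 0.3 to 0.75 m from the base axis. Payload 8.5 kg.
Tool frame: the origin (TCP) lies at the centre of the arm's flange, where the gripper is bolted on; the fingertips stand 173 mm ahead of it and the grasp point (between the pads) lies env.pinch_z ahead of it (env.pinch_z is the distance from the TCP to the grasp point, in m); z points along the fingers, y is the line along which they close (so a half turn about z gives the same grasp; the last joint's range is limited). The gripper opens to 85 mm and grips with 20 to 120 N. Pads are 22 mm wide; open, the fingers measure 114 mm over their backs; the gripper's body (76 mm by 85 mm) begins 54 mm behind the grasp point. The pads swing forward as they close: fully open they stand 13 mm farther back than shut.
Start: joints at [51.148, 21.807, 74.336, -0, 83.858, -12.336], TCP at [0.246, 0.492, 0.405] pointing down, gripper open.
Joint ranges: [-178.18, 178.18], [-50.72, 133.34], [12.68, 142.11], [-81.47, 261.47], [9.98, 163.14], [-165.26, 165.26]. Speed limits (degrees/s): [136.94, 136.94, 180, 180, 180, 180].

### API

Orientations are given as a 3x3 rotation matrix whose columns are the frame's x, y, z axes.
In Python, from rig import env, get_image, job, spotter gives the robot as it stands. The module is installed in compiled form; this text tells all that it offers.
- The arm moves only by the shell command python3 -m creep 'ROWS' [FORCE]. ROWS is text: rows parted by semicolons, each of 7 numbers parted by spaces: the turn, a rotation vector about the tool's x, y, z in units of 8 degrees (1.0 is 8 degrees), then the shift along the tool's x, y, z in units of 30 mm (1.0 is 30 mm), then the finger opening in mm, from 0 to 85.4. A call has 1 to 12 rows; each row is the pose to reach, as a shift and turn from the pose commanded when the call began, along the tool's axes at that moment; what a row does not reach only later rows make up. A row lasts 1/10 s, in which the tool goes at most 50 mm and 8.59 degrees, less where a joint would pass 70% of its speed; a pose out of reach is approached as far as the arm can. A call with a gripper value outside its range is refused whole. The fingers move at their own pace and stop on an object; FORCE is the grip in N (left out, the last holds). Time passes only in rows, so rows that repeat a pose let the fingers close. It gives the time, the measured TCP pose, the force, the opening and the grip force at its end, in the units of the state.
- env.observe(): the state, without advancing time (a new reading comes with each control period).
- get_image(name): name is "side" or "top"; returns a dict with "image" (400x640x3 uint8, blue, green, red), "depth" (400x640 float32, m along the optical axis (not along the pixel's ray), 0 where there is no reading), "intrinsics" (3x3 intrinsics, pixels), "view" (4x4, takes a point from world to camera coordinates). Camera axes: x right, y up, looking along -z (the intrinsics and any distortion apply to the point x, -y, -z); pixel columns grow to the right and rows downward; lengths in m; the calibration is good to about 2 mm. A picture is of the moment at which its call begins.
- job.close_job(): hands the job in; it is judged then, once.
Trained networks look in a picture, given as the dict that the camera call returned (one of the last four; its "shot" number tells which), for a name from the list of things; names that differ only in an ending like _2 or _b are one class to them, and where a whole thing is asked for, a point or a joint stands for the part that bears it (a point fixed in the world has none). Each returns a list of dicts, best first, with "p" (0 to 1); they miss things now and then, are a little off and sometimes report something else, mostly with a low value. They report only what shows in the picture. A call takes as long as a camera call. They do not tell look-alikes from the thing itself.
- spotter.boxes_of(label, picture): "xy" ([column, row] in pixels, amid what is visible of it).
The state is a dict: "time_s": time; "q": joint angles; "qvel": joint speeds; "joint_efforts": joint torques, N m; "position": TCP position; "tool_rot": TCP orientation; "ft_force": force on the tool from outside, world axes, zero at the start; "wrist_torque": the same for the moment, N m; "grip_width": finger opening in m; "gripper_force": force on a finger pad.
Only numpy, scipy, OpenCV 4.12 (cv2) and the standard library are available. Lean on these libraries where they do the work, as an engineer would, in place of code of your own. Each camera call takes 0.05 s, during which the arm holds its last target. There are 200 camera calls.

## Working session

There is one attempt and no reset: what is moved stays moved. The work goes in short steps, Python scripts to look and compute and a shell command to move; the robot and the scene stay as the last step left them, time stands still between calls to the robot, and variables do not carry over. Pictures are saved under pics/ and viewed, at most 10 in all, crops included, and the job is handed in when it is done.

```bash
mkdir -p pics
cat > h.py <<'E'
import numpy as np, cv2
from rig import env,get_image,job,spotter
def px2w(p,c,r,z=None):
    K=p["intrinsics"];V=np.linalg.inv(p["view"])
    d=np.array([(c-K[0,2])/K[0,0],-(r-K[1,2])/K[1,1],-1.])
    if z is None:
        D=p["depth"][int(r)-1:int(r)+2,int(c)-1:int(c)+2];D=D[D>0]
        if len(D)==0:return None
        return (V@np.r_[d*np.median(D),1])[:3]
    o=V[:3,3];w=V[:3,:3]@d
    return o+w*(z-o[2])/w[2]
def w2px(p,X):
    c=p["view"]@np.r_[X,1];K=p["intrinsics"];return np.array([K[0,2]+K[0,0]*c[0]/-c[2],K[1,2]+K[1,1]*-c[1]/-c[2]])
E
python3 - <<'E'
from h import *
np.set_printoptions(precision=3,suppress=True)
s=env.observe();print(s["time_s"],s["position"],s["tool_rot"],env.pinch_z,s["ft_force"])
for n in("top","side"):
    p=get_image(n);cv2.imwrite(f"pics/{n}1.png",p["image"]);print(n,p.keys(),np.linalg.inv(p["view"])[:3,3])
    for l in("press","guard","lever_pad","carrier_push","carrier_mid","oil_mid","dish","mount_center"):
        print(l,[(np.round(d["xy"]),round(d["p"],2),px2w(p,*d["xy"])) for d in spotter.boxes_of(l,p)[:3]])
E
```

```text
0.0 [0.246 0.492 0.404] [[-0.895  0.446 -0.001]
 [ 0.446  0.895 -0.001]
 [ 0.    -0.001 -1.   ]] 0.1547 [ 0.435 -0.645  0.223]
top dict_keys(['image', 'depth', 'intrinsics', 'view', 'shot']) [0.484 0.028 1.106]
press [(array([318., 182.]), 0.88, array([0.661, 0.003, 0.112]))]
guard [(array([332., 151.]), 0.85, array([ 0.72 , -0.025,  0.132])), (array([368., 266.]), 0.47, array([ 0.494, -0.107,  0.006]))]
lever_pad [(array([322., 179.]), 0.77, array([ 0.668, -0.007,  0.112]))]
carrier_push [(array([308., 230.]), 0.95, array([0.571, 0.023, 0.027])), (array([206., 156.]), 0.83, array([0.737, 0.246, 0.018]))]
carrier_mid [(array([308., 233.]), 0.89, array([0.566, 0.023, 0.028])), (array([202., 152.]), 0.68, array([0.745, 0.255, 0.017]))]
oil_mid [(array([380., 214.]), 0.76, array([ 0.6  , -0.125,  0.076])), (array([236., 230.]), 0.44, array([0.573, 0.175, 0.024]))]
dish [(array([368., 263.]), 0.65, array([ 0.502, -0.109,  0.004]))]
mount_center [(array([236., 230.]), 0.46, array([0.572, 0.177, 0.024]))]
side dict_keys(['image', 'depth', 'intrinsics', 'view', 'shot']) [0.375 0.455 0.689]
press [(array([315., 180.]), 0.94, array([0.651, 0.024, 0.103]))]
guard []
lever_pad [(array([316., 166.]), 0.72, array([0.665, 0.   , 0.109]))]
carrier_push [(array([202., 278.]), 0.66, array([0.734, 0.263, 0.016]))]
carrier_mid [(array([348., 225.]), 0.92, array([0.572, 0.029, 0.026])), (array([198., 278.]), 0.89, array([0.74 , 0.268, 0.017]))]
oil_mid [(array([371., 160.]), 0.78, array([ 0.603, -0.113,  0.063])), (array([350., 224.]), 0.25, array([0.57 , 0.027, 0.027]))]
dish [(array([409., 199.]), 0.72, array([ 0.504, -0.112,  0.004]))]
mount_center [(array([306., 290.]), 0.86, array([0.565, 0.185, 0.022]))]
```

View pics/top1.png

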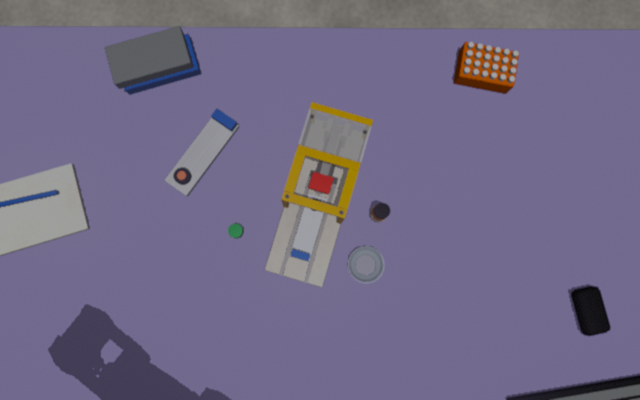

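View pics/side1.png

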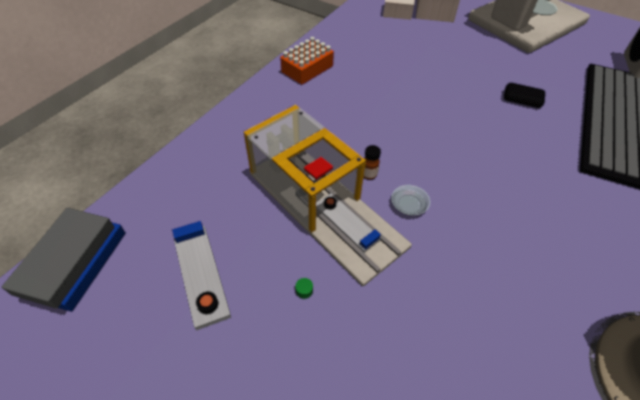

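Top view: the press lies with its channel towards the robot. There are two blue-tailed carriers: one in the channel, tail at about (301,254), and a larger look-alike on the table, tail at about (223,120). The one in the channel is smaller and lies in the press, so it is the one meant. The pad is at (321,183), the jar at (380,212), the dish at (366,264) and the green mount at (236,230).

```bash
cat > fit.py <<'E'
from h import *
np.set_printoptions(precision=4,suppress=True)
def pts(p,m,z):
    r,c=np.nonzero(m);return np.array([px2w(p,a,b,z) for a,b in zip(c,r)])
def hgt(p):
    K=p["intrinsics"];V=np.linalg.inv(p["view"]);r,c=np.mgrid[:400,:640];D=p["depth"]
    P=np.stack([(c-K[0,2])/K[0,0]*D,-(r-K[1,2])/K[1,1]*D,-D],-1);return P@V[:3,:3].T+V[:3,3]
def masks(p):
    h=cv2.cvtColor(p["image"],cv2.COLOR_BGR2HSV);W=hgt(p);H,S,Vv=h[...,0],h[...,1],h[...,2]
    roi=(abs(W[...,0]-.66)<.25)&(abs(W[...,1])<.12)
    return W,roi&(H>15)&(H<35)&(S>120)&(abs(W[...,2]-.13)<.012), roi&(H>105)&(H<122)&(S>150)&(W[...,2]<.06), roi&((H<8)|(H>172))&(S>150)&(W[...,2]>.08)
E
python3 - <<'E'
from fit import *
for n in("top","side"):
    p=get_image(n);W,y,b,r=masks(p)
    Y=pts(p,y,.13)[:,:2];(c,sz,a)=cv2.minAreaRect(Y.astype(np.float32)*1000);print(n,"guard",c,sz,a,W[y][:,2].mean())
    B=pts(p,b,.041)[:,:2];print("tail",cv2.minAreaRect(B.astype(np.float32)*1000),B.mean(0),b.sum(),np.percentile(W[b][:,2],[10,50,90]))
    R=W[r];print("pad",R.mean(0),np.percentile(R[:,2],[10,50,90]),r.sum())
    # pose from rect
    bx=cv2.boxPoints((c,sz,a))/1000;print(bx)
    if n=="top":cv2.imwrite("pics/crop1.png",cv2.resize(p["image"][90:300,220:420],None,fx=2.8,fy=2.8,interpolation=cv2.INTER_CUBIC))
E
```

```text
top guard (703.861328125, -16.148948669433594) (128.72900390625, 208.16265869140625) 73.34785461425781 0.13111813885201568
tail ((519.054443359375, 39.19281768798828), (34.592628479003906, 11.188231468200684), 73.17976379394531) [0.519  0.0393] 91 [0.0397 0.0422 0.0448]
pad [ 0.6596 -0.0027  0.1167] [0.1086 0.1111 0.1135] 351
[[ 0.5857 -0.048 ]
 [ 0.7851 -0.1076]
 [ 0.822   0.0157]
 [ 0.6226  0.0753]]
side guard (702.7349853515625, -10.989608764648438) (136.61575317382812, 214.748291015625) 73.06529998779297 0.13011843391095043
tail ((517.8795776367188, 43.036407470703125), (40.574806213378906, 16.962188720703125), 73.90973663330078) [0.5181 0.0434] 167 [0.0371 0.0415 0.043 ]
pad [0.6596 0.0009 0.1098] [0.108  0.1101 0.1116] 366
[[ 0.5801 -0.0451]
 [ 0.7856 -0.1076]
 [ 0.8253  0.0231]
 [ 0.6199  0.0856]]
```

View pics/crop1.png

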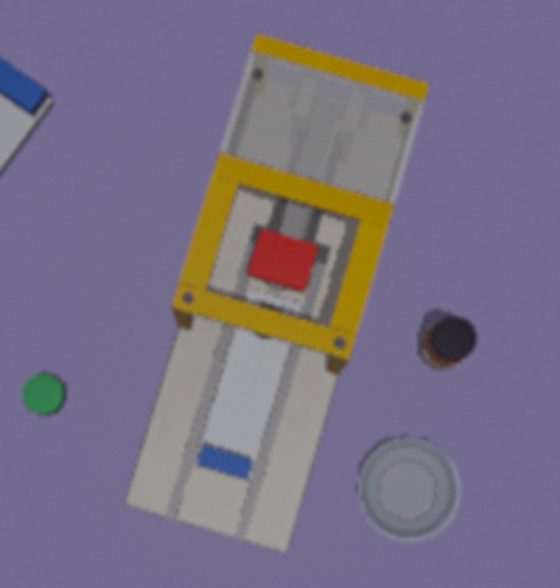

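The crop confirms it: blue tail at crop (225,460), in the channel, about 40 mm wide and 42 mm high. Press origin is about (0.6595, -0.0005) with yaw -16.7°, and the tail's rear face is at about x = -155 mm in the press frame. Next I move above the channel behind the tail, gripper closed.

```bash
R="0 0 -1.22 -13.42 -9.63 3.3 0"; python3 -m creep '0 0 -1.22 -13.42 -9.63 3.3 0;0 0 -1.22 -13.42 -9.63 3.3 0;0 0 -1.22 -13.42 -9.63 3.3 0;0 0 -1.22 -13.42 -9.63 3.3 0;0 0 -1.22 -13.42 -9.63 3.3 0;0 0 -1.22 -13.42 -9.63 3.3 0;0 0 -1.22 -13.42 -9.63 3.3 0;0 0 -1.22 -13.42 -9.63 3.3 0;0 0 -1.22 -13.42 -9.63 3.3 0;0 0 -1.22 -13.42 -9.63 3.3 0;0 0 -1.22 -13.42 -9.63 3.3 0;0 0 -1.22 -13.42 -9.63 3.3 0' 40
cat >> fit.py <<'E'
O=np.array([.6595,-.0005,0]);t=np.radians(-16.7);Rp=np.array([[np.cos(t),-np.sin(t),0],[np.sin(t),np.cos(t),0],[0,0,1]])
def st():
    s=env.observe();R=np.array(s["tool_rot"]);P=np.array(s["position"]);tip=P+R[:,2]*.173
    print("t",s["time_s"],"tip_press",(Rp.T@(tip-O))*1000,"toolx,toolz in press",(Rp.T@R)[:,0],(Rp.T@R)[:,2],"F",Rp.T@np.array(s["ft_force"]),"w",s["grip_width"])
    return R
def units(dx,dy,dz,R): print("rows",R.T@(Rp@np.array([dx,dy,dz]))/30)
E
python3 -c "
from fit import *
R=st()"
```

```text
time_s: 2.2
position: [0.4773, 0.0528, 0.3053]
tool_rot: [[-0.957, 0.291, -0.001], [0.291, 0.957, 0.0], [0.001, -0.0, -1.0]]
ft_force: [-0.4, 1.0, 0.2]
grip_width: -0.0003
gripper_force: 0.0
t 2.2 tip_press [-189.9668   -1.3599  132.3427] toolx,toolz in press [-1.      0.0037  0.0008] [-0.0008 -0.     -1.    ] F [-0.6421  0.8183  0.2251] w -0.0002775066345003441
```

```bash
python3 -m creep '0 0 0 0 0.05 1.5 0;0 0 0 0 0.05 2.5 0;0 0 0 0 0.05 3.1 0;0 0 0 0 0.05 3.5 0;0 0 0 0 0.05 3.5 0;0 0 0 0 0.05 3.5 0' >/dev/null
python3 - <<'E'
from fit import *
st()
p=get_image("side");cv2.imwrite("pics/s2.png",cv2.resize(p["image"][120:280,240:440],None,fx=3.5,fy=3.5))
E
```

```text
t 2.8 tip_press [-191.0489    2.0455   28.4121] toolx,toolz in press [-1.     -0.0006 -0.0005] [ 0.0005  0.0001 -1.    ] F [-0.3075 -0.5454  0.1563] w 2.6841184099650156e-05
```

View pics/s2.png

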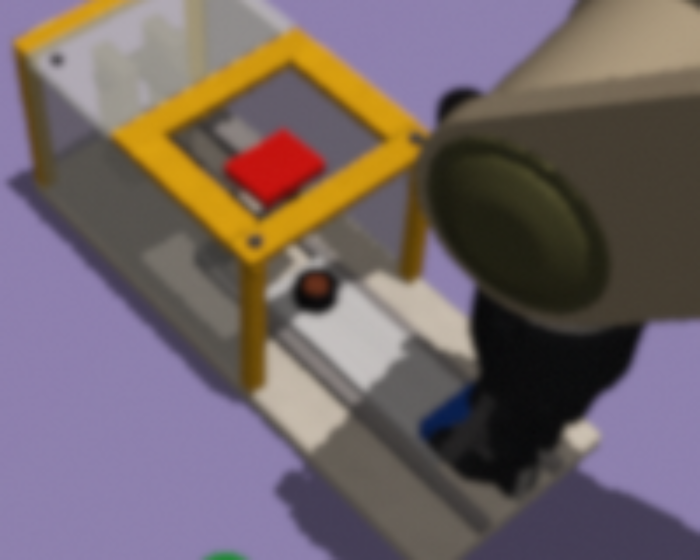

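The closed fingers stand behind the blue tail (crop 450,410), in line with the channel. Now the push.

```bash
python3 -m creep '0 0 0 -0.3 0 0 0;0 0 0 -0.6 0 0 0;0 0 0 -0.8 0 0 0;0 0 0 -1.0 0 0 0;0 0 0 -1.2 0 0 0;0 0 0 -1.4 0 0 0;0 0 0 -1.55 0 0 0;0 0 0 -1.65 0 0 0;0 0 0 -1.7 0 0 0;0 0 0 -1.75 0 0 0' >/dev/null
python3 -c "
from fit import *
st()"
python3 -m creep '0 0 0 -0.04 0 0 0;0 0 0 -0.08 0 0 0;0 0 0 -0.1 0 0 0' >/dev/null
python3 -c "
from fit import *
st()"
```

```text
t 3.85 tip_press [-139.1641    0.9661   27.6106] toolx,toolz in press [-1.      0.0011  0.0034] [-0.0034 -0.0002 -1.    ] F [-6.1854  0.7366  5.0065] w -0.00013037503657752428
t 4.15 tip_press [-136.0838    0.9428   27.5954] toolx,toolz in press [-1.      0.0011  0.0031] [-0.0031 -0.0003 -1.    ] F [-6.2542  0.3994  4.5192] w 0.00017065780179795678
```

```bash
for i in 1; do python3 -m creep '0 0 0 -0.04 0 0 0;0 0 0 -0.08 0 0 0;0 0 0 -0.1 0 0 0' | grep -E "ft_force"; done; python3 -m creep '0 0 0 -0.03 0 0 0;0 0 0 -0.06 0 0 0' | grep ft; python3 -m creep '0 0 0 -0.03 0 0 0;0 0 0 -0.05 0 0 0' | grep ft
python3 -c "
from fit import *
st()"
```

```text
ft_force: [-5.5, 2.6, 5.5]
ft_force: [-4.7, 2.6, 4.5]
ft_force: [-6.8, 2.0, 4.4]
t 4.85 tip_press [-129.8426    0.9242   27.575 ] toolx,toolz in press [-1.      0.0011  0.0033] [-0.0033 -0.0003 -1.    ] F [-7.1058 -0.0415  4.4319] w -0.0002499903155673013
```

```bash
python3 -m creep '0 0 0 -0.03 0 0 0;0 0 0 -0.05 0 0 0' | grep ft;  python3 -m creep '0 0 0 -0.03 0 0 0;0 0 0 -0.05 0 0 0' | grep ft
python3 -c "
from fit import *
st()
for n in ('top','side'):
    p=get_image(n);W,y,b,r=masks(p);B=pts(p,b,.041)-np.array([0,0,.041])
    print(n,b.sum(),[np.percentile((B-O)@Rp[:,i],[2,50,98]) for i in (0,1)] if b.sum() else '')
"
```

```text
ft_force: [-8.3, 2.6, 6.0]
ft_force: [-13.7, 4.9, 10.0]
t 5.25 tip_press [-128.5433    0.9637   27.5712] toolx,toolz in press [-1.      0.0009  0.0072] [-0.0072 -0.0006 -1.    ] F [-14.5188   0.809    9.9961] w 0.0001785746003908088Traceback (most recent call last):
  File "<string>", line 5, in <module>
    p=get_image(n);W,y,b,r=masks(p);B=pts(p,b,.041)-np.array([0,0,.041])
                                      ~~~~~~~~~~~~~^~~~~~~~~~~~~~~~~~~~~
ValueError: operands could not be broadcast together with shapes (0,) (3,)
```

Force is rising with almost no travel, so the carrier is at the stop. One more small press to be sure.

```bash
python3 -m creep '0 0 0 -0.04 0 0 0;0 0 0 -0.06 0 0 0;0 0 0 -0.06 0 0 0' | grep ft
python3 -c "
from fit import *
st()"
python3 -m creep '0 0 0 0.3 0 0 0;0 0 0 0.9 0 0 0;0 0 0 1.5 0 0 0;0 0 0 1.6 0 0 0;0 0 0 1.7 0 -1 0;0 0 0 1.7 0 -2.5 0;0 0 0 1.7 0 -4 0;0 0 0 1.7 0 -5.5 0;0 0 0 1.7 0 -5.5 0' | grep ft
python3 - <<'E'
from fit import *
st()
for n in ('top','side'):
    p=get_image(n);W,y,b,r=masks(p)
    if b.sum():
        B=pts(p,b,.041)-np.array([0,0,.041]);print(n,b.sum(),[np.percentile((B-O)@Rp[:,i],[2,50,98])*1000 for i in (0,1)])
    if y.sum():print("guard px",y.sum(), np.percentile(W[r][:,2],[10,50,90]) if r.sum() else 0,((W[r].mean(0)-O)@Rp if r.sum() else 0))
    cv2.imwrite(f"pics/{n}3.png",cv2.resize(p["image"][80:300,220:460],None,fx=2.5,fy=2.5))
E
```

```text
ft_force: [-18.7, 5.5, 15.2]
t 5.6 tip_press [-128.5125    0.9566   27.5746] toolx,toolz in press [-0.9999  0.0006  0.011 ] [-0.011  -0.001  -0.9999] F [-19.4987  -0.0702  15.2018] w 0.0002710606058641813
ft_force: [-0.5, -0.7, 0.1]
t 6.5 tip_press [-171.8314    1.4657  198.5598] toolx,toolz in press [-0.9999  0.0011 -0.0123] [ 0.0123  0.0019 -0.9999] F [-0.2484 -0.8103  0.1474] w -9.78303900239002e-05
guard px 2326 [0.1085 0.1109 0.1136] [-0.0004 -0.0022  0.1223]
side 172 [array([-122.7972, -113.2311, -104.3772]), array([-17.4152,   1.5444,  21.1388])]
guard px 2352 [0.1076 0.1102 0.1119] [-0.0004  0.0014  0.1098]
```

View pics/side3.png

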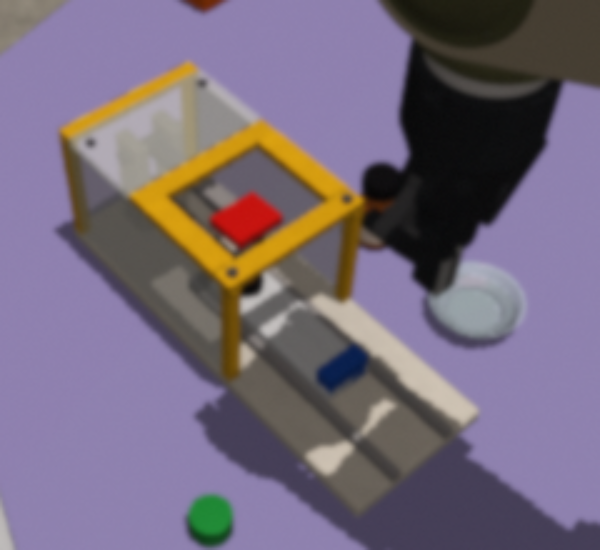

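The tail (crop 343,367) has its rear face at about -121 mm, so the carrier is home. The guard, jar, dish and green mount are unmoved. Next I move above the window.

```bash
python3 -m creep '0 0 0 -1.5 0 0 0;0 0 0 -3 0 0 0;0 0 0 -4.5 -0.05 0 0;0 0 0 -5.3 -0.05 0 0;0 0 0 -5.7 -0.05 0 0;0 0 0 -5.7 -0.05 0 0;0 0 0 -5.7 -0.05 0 0;0 0 0 -5.7 -0.05 0 0' | grep ft
python3 - <<'E'
from fit import *
R=st()
p=get_image("side");W,y,b,r=masks(p);print(r.sum())
cv2.imwrite("pics/s4.png",cv2.resize(p["image"][60:260,220:420],None,fx=2.8,fy=2.8))
E
```

```text
ft_force: [0.5, -0.7, 0.4]
t 7.4 tip_press [ -4.7749  -0.4703 192.2878] toolx,toolz in press [-1.      0.0007  0.0011] [-0.0011 -0.0001 -1.    ] F [ 0.6515 -0.5068  0.4038] w -0.000392197137856634
371
```

View pics/s4.png

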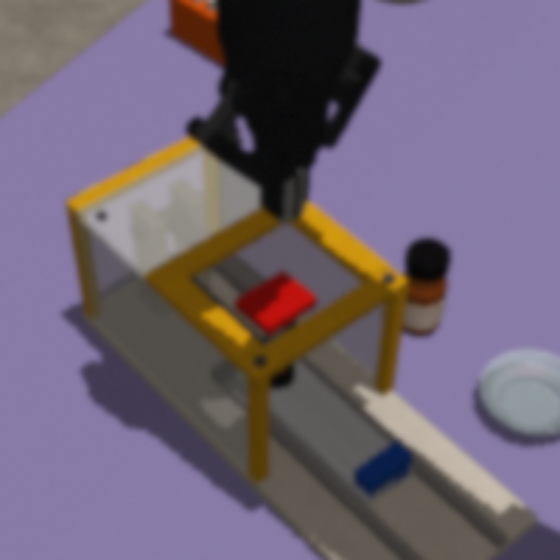

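The fingers are over the window, knuckles well above the frame, and the pad (crop 277,302) is clear. I descend in steps.

```bash
python3 -m creep '0 0 0 -0.15 0 0 0;0 0 0 -0.15 0 0.5 0;0 0 0 -0.15 0 1.2 0;0 0 0 -0.15 0 1.8 0;0 0 0 -0.15 0 2.2 0;0 0 0 -0.15 0 2.4 0;0 0 0 -0.15 0 2.4 0' | grep ft
python3 -c "
from fit import *
st()"
```

```text
ft_force: [-0.6, -0.3, 0.1]
t 8.15 tip_press [  0.4052  -0.6008 120.3887] toolx,toolz in press [-1.      0.001   0.0007] [-0.0007 -0.0001 -1.    ] F [-0.4965 -0.4435  0.142 ] w -1.2460333617031091e-05
```

```bash
python3 -m creep '0 0 0 0 0 0.15 0;0 0 0 0 0 0.3 0;0 0 0 0 0 0.45 0;0 0 0 0 0 0.6 0;0 0 0 0 0 0.7 0;0 0 0 0 0 0.8 0;0 0 0 0 0 0.85 0;0 0 0 0 0 0.85 0' | grep ft
python3 -c "
from fit import *
st()"
python3 -m creep '0 0 0 0 0 0.04 0;0 0 0 0 0 0.07 0;0 0 0 0 0 0.07 0' | grep ft
python3 -c "
from fit import *
st()"
```

```text
ft_force: [-0.2, -0.6, 0.7]
t 8.95 tip_press [ 0.4816 -0.5732 94.8901] toolx,toolz in press [-1.      0.001   0.0002] [-0.0002  0.     -1.    ] F [-0.0538 -0.6675  0.6717] w 5.1878909693311375e-05
ft_force: [-2.9, 1.0, 7.5]
t 9.25 tip_press [ 0.7041 -0.5953 94.0413] toolx,toolz in press [-1.      0.001  -0.0012] [ 0.0012  0.     -1.    ] F [-3.0955  0.121   7.461 ] w -6.291788201452162e-05
```

```bash
python3 -m creep '0 0 0 0 0 0.05 0;0 0 0 0 0 0.1 0;0 0 0 0 0 0.1 0' | grep ft
python3 -c "
from fit import *
st()"
python3 -m creep '0 0 0 0 0 0.05 0;0 0 0 0 0 0.07 0;0 0 0 0 0 0.07 0' | grep ft
python3 -c "
from fit import *
st()"
```

```text
ft_force: [-9.8, 1.3, 22.9]
t 9.55 tip_press [ 0.7751 -0.5297 93.6201] toolx,toolz in press [-1.      0.0007 -0.0032] [ 0.0032  0.     -1.    ] F [-9.769  -1.6135 22.891 ] w 0.0003077637671836589
ft_force: [-14.4, 1.8, 34.6]
t 9.85 tip_press [ 0.8586 -0.5195 93.4049] toolx,toolz in press [-1.      0.0006 -0.0047] [ 0.0047  0.     -1.    ] F [-14.3038  -2.4146  34.6482] w -0.00043836550331345116
```

The lever is hard against its stop at 93.4 mm with 35 N. Now straight up, then back.

```bash
python3 -m creep '0 0 0 0 0 -0.4 0;0 0 0 0 0 -1 0;0 0 0 0 0 -2 0;0 0 0 0 0 -3.5 0;0 0 0 0 0 -5 0;0 0 0 0 0 -5.5 0;0 0 0 1.5 0 -5.5 0;0 0 0 3 0 -5.5 0;0 0 0 4.5 0 -5.5 0;0 0 0 6 0 -5.5 0;0 0 0 6 0 -5.5 0;0 0 0 6 0 -5.5 0' | grep ft
python3 - <<'E'
from fit import *
st()
for n in ('top','side'):
    p=get_image(n);W,y,b,r=masks(p)
    print(n,"pad z",np.percentile(W[r][:,2],[10,50,90]) if r.sum() else 0)
    if b.sum():
        B=pts(p,b,.041)-np.array([0,0,.041]);print([np.percentile((B-O)@Rp[:,i],[2,50,98])*1000 for i in (0,1)])
    for l in("oil_mid","dish","mount_center"):print(l,[(np.round(d["xy"]),px2w(p,*d["xy"])) for d in spotter.boxes_of(l,p)[:1]])
    cv2.imwrite(f"pics/{n}5.png",cv2.resize(p["image"][80:300,220:460],None,fx=2.5,fy=2.5))
E
```

```text
ft_force: [0.5, -0.5, -0.1]
t 11.05 tip_press [-179.5979   -0.3653  253.5666] toolx,toolz in press [-1.      0.0007 -0.0017] [ 0.0017  0.0001 -1.    ] F [ 0.6163 -0.3702 -0.0788] w -0.00017853668581604165
top pad z [0.0919 0.0945 0.0969]
oil_mid [(array([381., 209.]), array([ 0.6106, -0.1289,  0.0746]))]
dish [(array([366., 263.]), array([ 0.501 , -0.1036,  0.0045]))]
mount_center [(array([234., 228.]), array([0.5772, 0.1806, 0.0239]))]
side pad z [0.0925 0.0941 0.0955]
[array([-122.8049, -113.1891, -104.3763]), array([-17.4333,   1.6184,  21.0293])]
oil_mid [(array([372., 160.]), array([ 0.6023, -0.1151,  0.0609]))]
dish [(array([410., 199.]), array([ 0.5028, -0.1115,  0.004 ]))]
mount_center [(array([305., 289.]), array([0.5673, 0.1851, 0.0221]))]
```

View pics/side5.png

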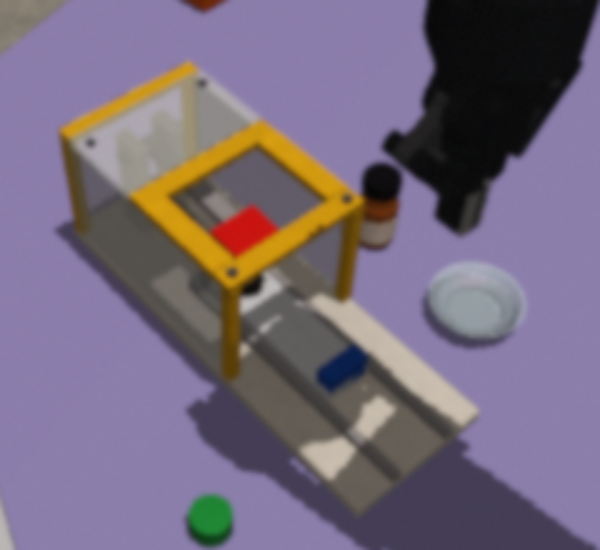

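The pad (crop 245,232) stays down at about 94 mm and the carrier is home (343,367). Nothing else has moved and the gripper is clear.

```bash
python3 -c "
from rig import job
print(job.close_job())"
```

```text
the job is handed in; nothing more can be done
None
```

The job is handed in at about 11 s: the carrier is home against the stop, the lever pad stays fully down, the gripper is withdrawn, no contact with the guard showed in the forces or pictures, and the jar, dish and green mount are where they were.

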